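# Turn over the battery packs on the bench chargers

## Task

The tall battery pack is charged: slide it out of its charger, past the click of the spring catch and right off, and leave it standing upright on the bench, clear of both chargers. The flat pack was never pushed in all the way: push it fully home in its own charger until it clicks. Do not tip either pack over, and leave the caliper and the mug where they are.

Things in the scene. Friction and masses are not known exactly. Their poses are not given: they have to be found in the camera images.
- charger_tall: grey charger holding the tall pack, fixed: 84 mm wide (y), 155 deep, deck 8 high; origin under the deck, z = 0 at the bench, -x end is the open front. From x = 36 to 75 mm a rear housing 26 mm high is the pack's stop. Side rails 19 mm high, x = -8 to 40 mm, hold down the pack's shoe: it slides only along x until 43 mm out. From x = -46 mm the deck ramps down to the bench at x = -80 mm
- charger_tall_seat (a point): where the origin of a pack lies when it is fully home in the charger that holds the tall pack: on the deck, 8 mm above the bench; axes as the charger. Its sprung steel ball, in the deck 27 mm behind (+x of) this point, clicks into a notch under the pack; getting past it takes about 10 N either way
- charger_flat: the other charger, identical, which holds the flat pack; same frame and sizes
- charger_flat_seat (a point): the same point (origin of a pack that is fully home, 8 mm above the bench) in the charger that holds the flat pack
- tall_pack: the tall battery pack, about 0.45 kg, 66 mm high: wide shoe at the bottom 80 mm long (x), 58 wide (y), 6 thick, black case above it 76 long, 44 wide. Origin at the centre of its underside, z up, +x to the rear of its charger. Starts fully home and clicked in; the rear face of its case (x = +38 mm) is then free to push from 28 to 74 mm above the bench
- flat_pack: the flat battery pack, about 0.28 kg: same shoe, case and frame, but only 36 mm high. Starts in the rails of its charger, 19 to 25 mm short of home (not yet past the ball); its front face, towards the robot, is at x = -38 mm (case) and -40 mm (shoe)
- caliper: a caliper 225 mm long lying behind the chargers; leave alone
- mug: a two-tone mug, 92 mm high, standing behind on the right; leave alone
There are look-alikes about, which are no part of the job. Leave any green or red look-alike of the tall_pack alone.

How it is judged:
By the outcome, as a careful person would: the job done as asked, in the order asked, and still so for the second after the job is handed in, with the robot touching nothing.
It also fails if it takes over 45 s, if anything falls off the work surface, if the arm or the gripper's body presses on something with over 40 N, if the wrist force passes 120 N, or if a joint passes its speed limit or range.

## Robot

A 6-joint arm with a two-finger parallel gripper is mounted at the origin on a cart in front of the work surface, level with it; the furniture and walls round the work are solid. World frame = base frame: x ahead of the robot, y to its left, z up, the work surface at z = 0. Lengths are in m, angles in rad, forces in N, time in s.
With the tool pointing down it reaches from about 0.3 to 0.825 m from the base axis. Payload 5.4 kg.
Tool frame: the origin (TCP) lies at the very end of the fingers, on their centre line; the grasp point (between the pads) lies 19 mm behind it; z points along the fingers, y is the line along which they close (so a half turn about z gives the same grasp; the last joint's range is limited). The gripper opens to 92 mm and grips with 3 to 60 N. Pads are 20 mm wide; open, the fingers measure 128 mm over their backs; the gripper's body (75 mm by 189 mm) begins 69 mm behind the grasp point.
Start: joints at [0.92, 0.158, 1.597, -0, 1.386, -0.21], TCP at [0.245, 0.52, 0.215] pointing down, gripper open.
Joint ranges: [-2.91, 2.91], [-0.94, 2.29], [0.18, 2.7], [-1.29, 4.43], [0.17, 2.64], [-3, 3]. Speed limits (rad/s): [2.57, 2.57, 3.14, 3.14, 3.14, 3.14].

## Interface

Orientations are given as a rotation vector (axis times angle).
In Python, from workcell import bot gives the robot as it stands. Calls block until the motion is done:
- bot.goto(position, orientation): joint-space move of the TCP to a pose.
- bot.line_to(position, rot=None, max_speed=0.15): straight line of the TCP; rot=None keeps the orientation; max_speed is the mean speed in m/s.
- bot.set_joints(angles): joint-space move.
- bot.set_gripper(opening, newtons=None): opening from 0.0 (shut) to 1.0 (fully open); newtons is the grip in N (None keeps the last); returns when the fingers have stopped.
- bot.hold(seconds).
- bot.inverse_kinematics(position, orientation): joint angles nearest the present ones, or None.
- bot.read_camera(name): name is "side" or "top"; returns a dict with "pixels" (420x560x3 uint8, blue, green, red), "fx", "fy", "cx", "cy" (pixels), "R" (3x3) and "t" (3): a world point X has camera coordinates R X + t. Camera axes: x right, y down, z forward; pixel columns grow to the right and rows downward; lengths in m; the calibration is good to about 2 mm. A picture is of the moment at which its call begins. There is no depth.
A pose or a line that the arm cannot do raises bot.MotionError and nothing moves.
- bot.job_done(): hands the job in; it is judged then, once.
Readings, each from a call of its own:
- bot.current_clock(): time.
- bot.current_joints(): joint angles.
- bot.current_joint_vel(): joint speeds.
- bot.current_effort(): joint torques, N m.
- bot.current_ee_pos(): TCP position.
- bot.current_tool_rot(): TCP orientation.
- bot.current_contact_force(): force on the tool from outside, world axes, zero at the start.
- bot.current_ft_torque(): the same for the moment, N m.
- bot.current_opening(): opening from 0.0 (shut) to 1.0 (fully open).
- bot.current_grip_force(): force on a finger pad.
Only numpy, scipy, OpenCV 4.12 (cv2) and the standard library are available. Lean on these libraries where they do the work, as an engineer would, in place of code of your own. Each camera call takes 0.05 s, during which the arm holds its last target. There are 200 camera calls.

## Working session

There is one attempt and no reset: what is moved stays moved. The work goes in short steps, each a Python script; the robot and the scene stay as the last script left them, time stands still between calls to the robot, and variables do not carry over. Pictures are saved under pics/ and viewed, at most 10 in all, crops included, and the job is handed in when it is done.

```bash
ls; mkdir -p pics; python3 - <<'E'
from workcell import bot
import cv2,pickle
for n in("top","side"):
    c=bot.read_camera(n); cv2.imwrite(f"pics/{n}0.png",c["pixels"]); pickle.dump(c,open(n+"0.pkl","wb"))
    print(n,c["fx"],c["cx"],c["cy"],c["R"],c["t"], -c["R"].T@c["t"])
print(bot.current_clock(),bot.current_tool_rot())
E
```

```text
pics
top 523.0108632239032 272.5947506800293 200.5829019167957 [[ 0.01354805 -0.99979365  0.01513645]
 [-0.98706753 -0.01579075 -0.15952535]
 [ 0.15973145 -0.01277944 -0.98707778]] [-0.12968204  0.56649595  1.08401145] [ 0.38777599 -0.10685683  1.16233701]
side 486.92742774704044 282.7358732815827 215.87727334264306 [[-0.99963431  0.02700868  0.00133443]
 [ 0.01240947  0.50202022 -0.86476685]
 [-0.02402612 -0.86443405 -0.5021718 ]] [0.60762733 0.09862991 1.05125234] [0.6314387  0.8428129  0.61239032]
0.1 [-6.86715491e-01 -3.06489644e+00  2.33605826e-03]
```

View pics/top0.png

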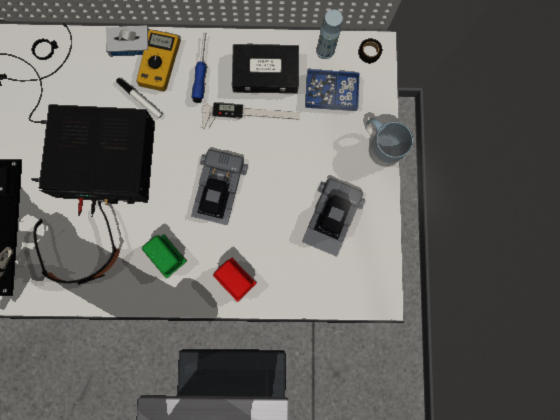

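View pics/side0.png

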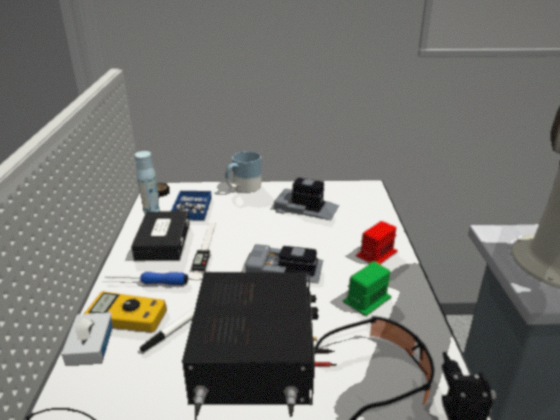

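```bash
python3 - <<'E'
import cv2,numpy as np
t=cv2.imread("pics/top0.png");s=cv2.imread("pics/side0.png")
f=lambda im,x,y,w,h:cv2.resize(im[y:y+h,x:x+w],(400,300),interpolation=cv2.INTER_CUBIC)
g=np.vstack([np.hstack([f(t,155,140,136,102),f(t,265,165,136,102)]),np.hstack([f(s,235,230,100,75),f(s,260,160,100,75)])])
g=(255*(g/255.)**0.6).astype(np.uint8)
cv2.imwrite("pics/crop.png",g)
E
```

```text
(no output)
```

View pics/crop.png

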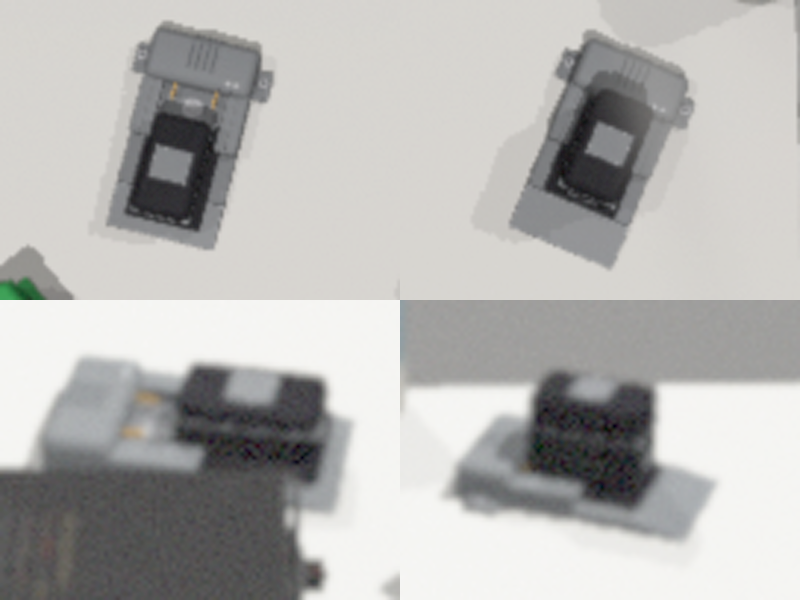

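```bash
cat > h.py <<'E'
import numpy as np,cv2
def cast(c,uv,z):
    uv=np.atleast_2d(uv).astype(float)
    d=np.c_[(uv[:,0]-c["cx"])/c["fx"],(uv[:,1]-c["cy"])/c["fy"],np.ones(len(uv))]@c["R"]
    o=-c["R"].T@c["t"]
    return (o+d*((z-o[2])/d[:,2])[:,None])[:,:2]
def proj(c,X):
    p=np.atleast_2d(X)@c["R"].T+c["t"]
    return np.c_[c["fx"]*p[:,0]/p[:,2]+c["cx"],c["fy"]*p[:,1]/p[:,2]+c["cy"]]
def loc(P,o,yaw):
    a=np.array([np.cos(yaw),np.sin(yaw)]);d=P-o
    return np.c_[d@a,d@[-a[1],a[0]]]
def glob(p,o,yaw):
    p=np.asarray(p,float);return np.array(o)+np.array([np.cos(yaw)*p[0]-np.sin(yaw)*p[1],np.sin(yaw)*p[0]+np.cos(yaw)*p[1]])
def up(c,x,y,w,h,k=4):
    return cv2.resize(cv2.cvtColor(c["pixels"],cv2.COLOR_BGR2GRAY)[y:y+h,x:x+w],None,fx=k,fy=k,interpolation=cv2.INTER_CUBIC)
def contours(c,m,x,y,k=4):
    cs,_=cv2.findContours(m.astype(np.uint8),cv2.RETR_LIST,cv2.CHAIN_APPROX_NONE)
    return [(q[:,0]+.5)/k-.5+[x,y] for q in cs]
E
cat > meas.py <<'E'
from h import *
import pickle
c=pickle.load(open("top0.pkl","rb"))
for n,(x,y,w,h),zt,fc in(("flat",(180,140,75,90),.044,[(191.5,216.5),(228,224.5)]),("tall",(295,165,75,95),.074,[(303.1,241.5),(337.1,256.1)])):
    A=cast(c,fc,0); v=A[0]-A[1]; yaw=np.arctan2(-v[0],v[1]); o=A.mean(0)+.08*np.array([np.cos(yaw),np.sin(yaw)])
    print(n,"manual",A,np.linalg.norm(v),yaw,o)
    g=up(c,x,y,w,h); 
    K=max(contours(c,g<140,x,y),key=len)
    for it in range(4):
        L0=loc(cast(c,K,0),o,yaw);L8=loc(cast(c,K,.008),o,yaw);L26=loc(cast(c,K,.026),o,yaw)
        F=L0[(abs(L0[:,0]+.08)<.012)&(abs(L0[:,1])<.035)]
        S=L8[(L8[:,0]>-.044)&(L8[:,0]<-.012)]; H=L26[(L26[:,0]>.05)&(L26[:,0]<.068)]; R=L26[(L26[:,0]>.06)&(abs(L26[:,1])<.03)]
        sy=(np.median(S[S[:,1]>0,1]),np.median(S[S[:,1]<0,1])); hy=(np.median(H[H[:,1]>0,1]),np.median(H[H[:,1]<0,1]))
        fy=np.polyfit(F[:,1],F[:,0],1)
        pl=np.polyfit(S[S[:,1]>0,0],S[S[:,1]>0,1],1)[0];pr=np.polyfit(S[S[:,1]<0,0],S[S[:,1]<0,1],1)[0]
        ms,mh=np.mean(sy),np.mean(hy)
        if it<3:
            dy=(mh-ms)/.087; fx=np.median(F[:,0])+.08
            o=glob((fx,ms+dy*.028),o,yaw); yaw+=dy
    print("yaw",yaw,"o",o,"sides",sy,"hous",hy,"front",np.median(F[:,0]),"rear",np.median(R[:,0]),"slopes front,l,r",-fy[0],pl,pr)
    M=[q for q in contours(c,(g>85)&(g<180),x,y)]
    # label: small bright contour inside the black
    pk=glob((-.022 if n=="flat" else 0,0),o,yaw)
    u=proj(c,np.r_[pk,zt])[0]
    for q in M:
        r=cv2.minAreaRect(q.astype(np.float32))
        if np.hypot(*(np.array(r[0])-u))<8 and 5<min(r[1])<20:
            W=cast(c,cv2.boxPoints(r),zt);Lw=loc(W,o,yaw)
            print("label",r,"local",Lw.mean(0),"box",Lw.round(4).tolist())
    B=max(contours(c,g<62,x,y),key=len);b=loc(cast(c,B,zt),o,yaw);print("black top-plane extents",b.min(0),b.max(0))
E
python3 meas.py
```

```text
flat manual [[ 0.53693268  0.05886598]
 [ 0.52020348 -0.02310024]] 0.08365600294956684 -0.20133347837956939 [0.60695214 0.00188479]
yaw -0.26370030663688415 o [6.06511998e-01 5.07187595e-04] sides (np.float64(0.042612596117930265), np.float64(-0.042635888301035485)) hous (np.float64(0.04835055078209754), np.float64(-0.04913624970292367)) front -0.0799686568450059 rear 0.07948355353410066 slopes front,l,r 0.05137204862051815 0.028194908883988828 0.04221833114417564
label ((212.49160766601562, 195.43199157714844), (12.037532806396484, 10.052484512329102), 14.743562698364258) local [-0.02975458  0.00075636] box [[-0.041, 0.0134], [-0.019, 0.0143], [-0.0185, -0.0119], [-0.0405, -0.0128]]
black top-plane extents [-0.07476524 -0.04367319] [0.01958814 0.02584966]
tall manual [[ 0.48472671 -0.19103903]
 [ 0.45345379 -0.26664307]] 0.08181667220245688 -0.3922101709842374 [ 0.54301557 -0.25941959]
yaw -0.3577836276518959 o [ 0.54375132 -0.25506214] sides (np.float64(0.04265148770805133), np.float64(-0.04267226416521908)) hous (np.float64(0.04820778271007865), np.float64(-0.04794935761883907)) front -0.07999279124434769 rear 0.0784693920285174 slopes front,l,r -0.016676751046210542 -0.04427289645248166 -0.02553794692971745
label ((336.09124755859375, 213.43382263183594), (12.831989288330078, 10.670811653137207), 24.676862716674805) local [-0.00482079 -0.00162353] box [[-0.0153, 0.0126], [0.0074, 0.011], [0.0057, -0.0159], [-0.017, -0.0142]]
black top-plane extents [-0.05561195 -0.02502232] [0.04469227 0.04177059]
```

The crops confirm it. The tall pack sits in the right charger (top view 335,213; side view 306,195) and touches the housing. The flat pack is in the left charger (top 213,195; side 298,258) with a gap showing the contacts. Look-alikes: green block (top 163,256), red block (234,280), black box (266,68), black supply (97,152). I'm rejecting all of those. Next I'll refine the yaw.

```bash
cat > meas2.py <<'E'
from h import *
import pickle
c=pickle.load(open("top0.pkl","rb"));s=pickle.load(open("side0.pkl","rb"))
def label(c,u,lo,hi,amin,amax):   # centroid of the grey label nearest u, dark surround
    x,y=int(u[0])-14,int(u[1])-14; g=up(c,x,y,28,28); best=None
    for thr in range(60,120,6):
        n,_,st,ce=cv2.connectedComponentsWithStats((g>thr).astype(np.uint8))
        for i in range(1,n):
            p=(ce[i]+.5)/4-.5+[x,y]
            if amin<st[i,4]/16<amax and np.hypot(*(p-u))<6: return p,st[i,4]/16,thr
    return None
def tri(p,q):
    A=[];b=[]
    for c_,u in((c,p),(s,q)):
        for k,(f,cc) in enumerate(((c_["fx"],c_["cx"]),(c_["fy"],c_["cy"]))):
            r=(u[k]-cc)/f; A.append(c_["R"][k]-r*c_["R"][2]); b.append(r*c_["t"][2]-c_["t"][k])
    return np.linalg.lstsq(np.array(A),np.array(b),rcond=None)[0]
for n,(x,y,w,h),o,yaw,lt,ls in(("flat",(180,140,75,90),np.array([.6067,.0015]),-.22,(212.5,195.5),(298,251.5)),("tall",(295,165,75,95),np.array([.5434,-.257]),-.393,(336,213.4),(308.5,182))):
    g=up(c,x,y,w,h); K=max(contours(c,g<140,x,y),key=len)
    for it in range(5):
        L0=loc(cast(c,K,0),o,yaw);L8=loc(cast(c,K,.008),o,yaw);L26=loc(cast(c,K,.026),o,yaw)
        F=L0[(abs(L0[:,0]+.08)<.01)&(abs(L0[:,1])<.035)]
        S=L8[(L8[:,0]>-.06)&(L8[:,0]<-.012)];R=L26[(L26[:,0]>.06)&(abs(L26[:,1])<.03)]
        P,N=S[S[:,1]>0],S[S[:,1]<0]
        sl=np.array([-np.polyfit(F[:,1],F[:,0],1)[0],np.polyfit(P[:,0],P[:,1],1)[0],np.polyfit(N[:,0],N[:,1],1)[0],-np.polyfit(R[:,1],R[:,0],1)[0]])
        ms=(np.median(P[:,1])+np.median(N[:,1]))/2; xs=-.036
        if it<4:
            dy=np.average(sl,weights=[2,1,1,2]); o=glob((np.median(F[:,0])+.08,ms+.036*dy),o,yaw); yaw+=dy
    print(n,"yaw",round(yaw,4),"o",o.round(4),"slopes",sl.round(3),"width",(np.median(P[:,1])-np.median(N[:,1])).round(4),"rear",np.median(R[:,0]).round(4))
    a,b=label(c,lt,0,0,40,220),label(s,ls,0,0,15,220); print(a,b)
    if a and b: X=tri(a[0],b[0]);print("label XYZ",X.round(4),"local",loc(X[None,:2],o,yaw).round(4))
    if a: print("label on plane",loc(cast(c,a[0],.044 if n=="flat" else .074),o,yaw).round(4))
E
python3 meas2.py
```

```text
flat yaw -0.2112 o [0.6067 0.0021] slopes [-0.002 -0.013 -0.008  0.013] width 0.0852 rear 0.0791
(array([212.56005747, 195.56063218]), np.float64(135.9375), 60) None
label on plane [[-0.0298  0.0005]]
tall yaw -0.3814 o [ 0.5436 -0.2557] slopes [ 0.007 -0.003 -0.014  0.002] width 0.0851 rear 0.0783
(array([336.06559095, 213.5629715 ]), np.float64(149.125), 60) None
label on plane [[-0.0051 -0.0012]]
```

```bash
cat >> h.py <<'E'
def rv(yaw): 
    a=np.pi/2+yaw/2; return np.pi*np.array([np.cos(a),np.sin(a),0])
TALL=(np.array([.5436,-.2557]),-.3814); FLAT=(np.array([.6067,.0021]),-.2112)
def at(C,x,y,z): return np.r_[glob((x,y),*C),z]
def lf(bot,C):  # contact force in charger axes
    f=np.array(bot.current_contact_force());c,s=np.cos(C[1]),np.sin(C[1])
    return np.round([c*f[0]+s*f[1],-s*f[0]+c*f[1],f[2]],1)
E
python3 - <<'E'
from workcell import bot
from h import *
C=TALL;r=rv(C[1])
for p in((0,-.0006,.2),(0,-.0006,.034),(-.16,0,.1)): 
    print(bot.inverse_kinematics(at(C,*p),r))
bot.goto(at(C,0,-.0006,.2),r)
bot.line_to(at(C,0,-.0006,.034),max_speed=.15)
print(bot.current_clock(),bot.current_ee_pos(),lf(bot,C))
bot.set_gripper(0.0,8); print(bot.current_opening()*92,bot.current_grip_force(),lf(bot,C),bot.current_clock())
E
```

```text
[-6.41597358e-01  2.34901123e-01  1.53816581e+00 -4.44089210e-16
  1.36852572e+00 -1.83099368e+00]
[-6.41597358e-01  4.22293162e-01  1.65545504e+00 -4.44089210e-16
  1.06384446e+00 -1.83099368e+00]
[-7.36081860e-01 -6.97775183e-02  2.07260464e+00 -4.44089210e-16
  1.13876553e+00 -1.92547819e+00]
4.2833 [ 0.54417639 -0.25679871  0.03515901] [-0.6  0.1  0.8]
44.30465895771729 7.985923737287521 [-0.6 -1.1  0.4] 5.0583
```

```bash
python3 - <<'E'
from workcell import bot
from h import *
C=TALL
bot.set_gripper(0.0,40); p0=np.array(bot.current_ee_pos()); print(lf(bot,C),p0)
for x in(-.004,-.010,-.03,-.055):
    bot.line_to(at(C,x,-.0006,.034),max_speed=.06)
    print(x,lf(bot,C),loc(np.array(bot.current_ee_pos())[None,:2],*C).round(4),round(bot.current_opening()*92,1),bot.current_clock())
c=bot.read_camera("top");cv2.imwrite("pics/pull.png",cv2.resize(c["pixels"][150:300,200:400],(800,600)))
E
```

```text
[ 0.1  0.2 -0.4] [ 0.54335005 -0.25627459  0.03398019]
-0.004 [ 2.3 -0.7  1.6] [[-0.0031 -0.0008]] 43.5 5.525
-0.01 [-1.4 -0.4  3.9] [[-0.0109 -0.0006]] 44.0 5.775
-0.03 [-0.6 -0.1  3.6] [[-0.0304 -0.0005]] 43.6 6.2583
-0.055 [-1.1 -0.3  2.3] [[-0.0553 -0.0006]] 43.7 6.825
```

View pics/pull.png

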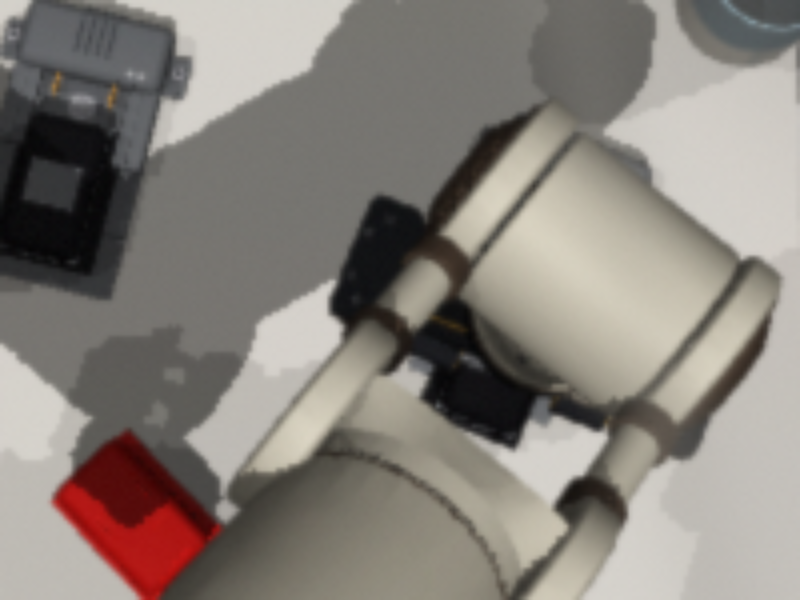

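The picture shows the tall pack's front (crop 480,400) clear of the deck and moving with the gripper. Next I'll carry it off and set it down.

```bash
python3 - <<'E'
from workcell import bot
from h import *
C=TALL
bot.line_to(at(C,-.058,-.0006,.034),max_speed=.06)
bot.line_to(at(C,-.065,-.0006,.042),max_speed=.06); print("lifted",lf(bot,C),round(bot.current_opening()*92,1))
bot.line_to(at(C,-.155,-.0006,.042),max_speed=.12)
bot.hold(.2)
for z in(.032,.029,.0275,.0265,.0258,.025):
    bot.line_to(at(C,-.155,-.0006,z),max_speed=.04); f=lf(bot,C); print(z,f)
    if f[2]>3: break
print(bot.current_ee_pos(),bot.current_grip_force(),bot.current_clock())
E
```

```text
lifted [ 0.1  0.7 -4.7] 43.8
0.032 [-0.8 -0.  -4. ]
0.029 [-0.1 -1.  -4.1]
0.0275 [ 0.5 -0.2 -3.8]
0.0265 [ 0.3 -0.6 -5.3]
0.0258 [-0.4  1.1 -3.2]
0.025 [-1.9  0.7  5.5]
[ 0.39993843 -0.19894084  0.02590565] 39.97671604156494 10.2
```

```bash
python3 - <<'E'
from workcell import bot
from h import *
C=TALL
bot.set_gripper(1.0); p=np.array(bot.current_ee_pos())
bot.line_to(np.r_[p[:2],.13],max_speed=.12)
C=FLAT;r=rv(C[1])
bot.goto(at(C,-.105,0,.13),r); bot.set_gripper(0.0,20)
for n in("top","side"):
    c=bot.read_camera(n)
    cv2.imwrite(f"pics/{n}1.png",cv2.resize(c["pixels"][150:300,200:400] if n=="top" else c["pixels"][140:320,220:460],(800,600)))
print(bot.current_clock(),bot.current_opening(),bot.current_ee_pos(),at(C,-.105,0,.13))
E
```

```text
14.475 0.003338937097156791 [0.50403244 0.02412031 0.13001133] [0.50403309 0.02411151 0.13      ]
```

View pics/side1.png

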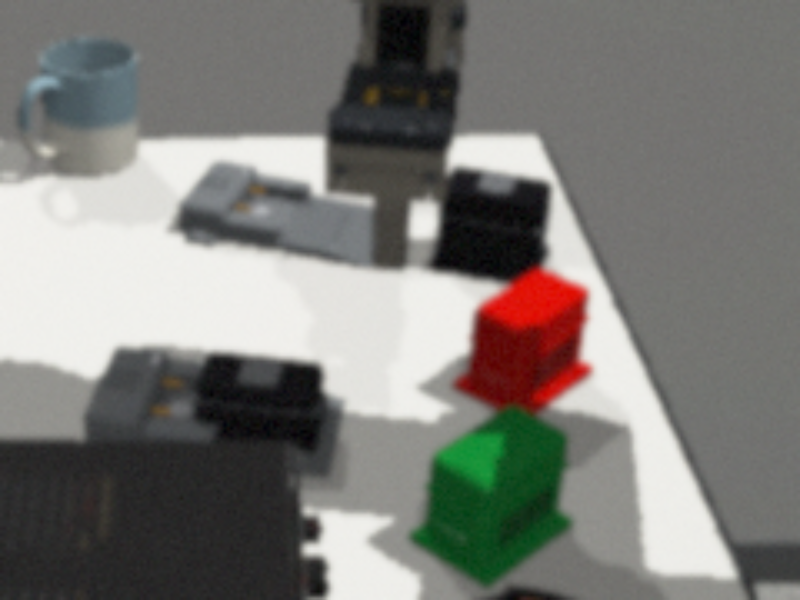

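View pics/top1.png

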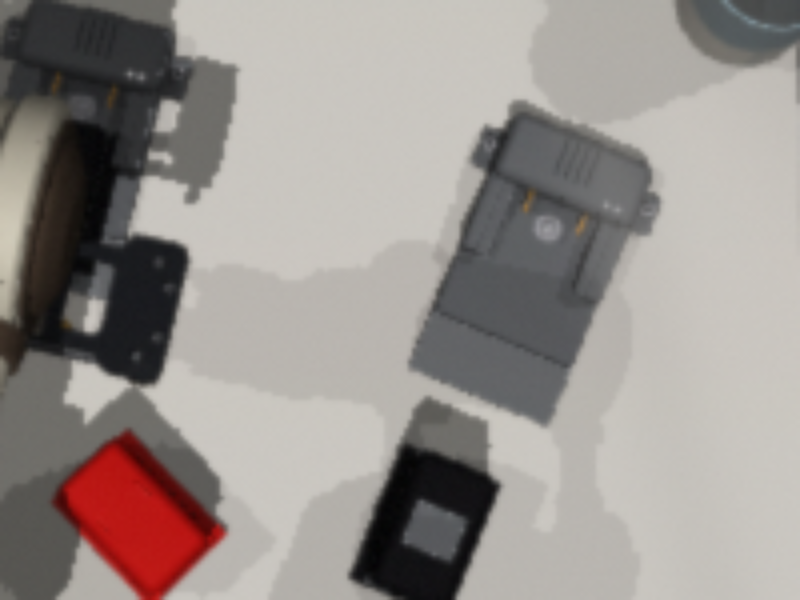

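The tall pack stands upright on the bench (top crop 425,530; side crop 495,225), about 35 mm clear of its now empty charger. Next I'll push the flat pack.

```bash
python3 - <<'E'
from workcell import bot
from h import *
C=FLAT
bot.line_to(at(C,-.105,0,.024),max_speed=.12); print("down",lf(bot,C),bot.current_clock())
bot.line_to(at(C,-.078,0,.024),max_speed=.06); b=lf(bot,C);print("start",b)
x=-.078
while x<-.034:
    x+=.002 if x<-.056 else .001
    bot.line_to(at(C,x,0,.024),max_speed=.04); f=lf(bot,C)
    a=loc(np.array(bot.current_ee_pos())[None,:2],*C)[0]
    print(round(x,4),a.round(4),f)
    if abs(f[0])>18 or bot.current_clock()>34: break
print(bot.current_clock())
E
```

```text
down [ 0.8  0.3 -0.2] 15.5083
start [-0.   0.4 -0.3]
-0.076 [-0.0761  0.    ] [ 1.  -0.1 -0.4]
-0.074 [-0.0739  0.    ] [-0.1 -0.3 -0.3]
-0.072 [-0.0718 -0.    ] [ 0.6 -0.8 -0.4]
-0.07 [-0.0701  0.    ] [-0.9  0.3 -0.3]
-0.068 [-0.0683 -0.    ] [-1.4  0.2 -0.7]
-0.066 [-0.0653 -0.    ] [-0.2 -0.1 -0. ]
-0.064 [-0.0632 -0.    ] [ 0.2 -0.4  0.4]
-0.062 [-0.0614 -0.    ] [ 0.3 -0.   0. ]
-0.06 [-0.0596 -0.    ] [ 0.1 -0.1 -0.2]
-0.058 [-0.0578 -0.    ] [-0.3 -0.  -0.1]
-0.056 [-0.0558 -0.    ] [-0.3 -0.5 -0.7]
-0.055 [-0.0549  0.    ] [0.5 0.2 0.2]
-0.054 [-0.0539 -0.    ] [ 0.1 -0.3  0.4]
-0.053 [-0.053 -0.   ] [ 0.5 -0.  -0.2]
-0.052 [-0.0525  0.0002] [-2.8  0.7  1. ]
-0.051 [-0.0523  0.0002] [-6.  -0.8  3.5]
-0.05 [-0.0523  0.0002] [-7.9  1.   6.7]
-0.049 [-0.0522  0.0002] [-11.2  -0.9   8.2]
-0.048 [-0.0522  0.0002] [-14.    0.3  11.1]
-0.047 [-0.0522  0.0002] [-17.5   0.5  13.4]
-0.046 [-0.0522  0.0003] [-20.1  -0.2  15.5]
21.3583
```

```bash
python3 - <<'E'
from workcell import bot
from h import *
import numpy as np
ims=[]
c=bot.read_camera("side"); ims.append(cv2.resize(c["pixels"][225:300,230:330],(400,300),interpolation=cv2.INTER_CUBIC))
C=FLAT
print(bot.current_ft_torque())
bot.line_to(at(C,-.08,0,.024),max_speed=.1)
print(lf(bot,C))
bot.line_to(at(C,-.22,0,.1),max_speed=.25)
for n,(x,y,w,h) in(("side",(230,225,100,75)),("top",(155,140,136,102))):
    c=bot.read_camera(n); ims.append(cv2.resize(c["pixels"][y:y+h,x:x+w],(400,300),interpolation=cv2.INTER_CUBIC))
    if n=="top": 
        import pickle; pickle.dump(c,open("top2.pkl","wb"))
ims.append(ims[0]*0)
g=np.vstack([np.hstack(ims[:2]),np.hstack(ims[2:])]);g=(255*(g/255.)**.6).astype(np.uint8);cv2.imwrite("pics/flat2.png",g);print(bot.current_clock())
E
```

```text
[ 0.61386701  3.24796218 -0.05441341]
[0.  0.6 0.3]
22.7833
```

View pics/flat2.png

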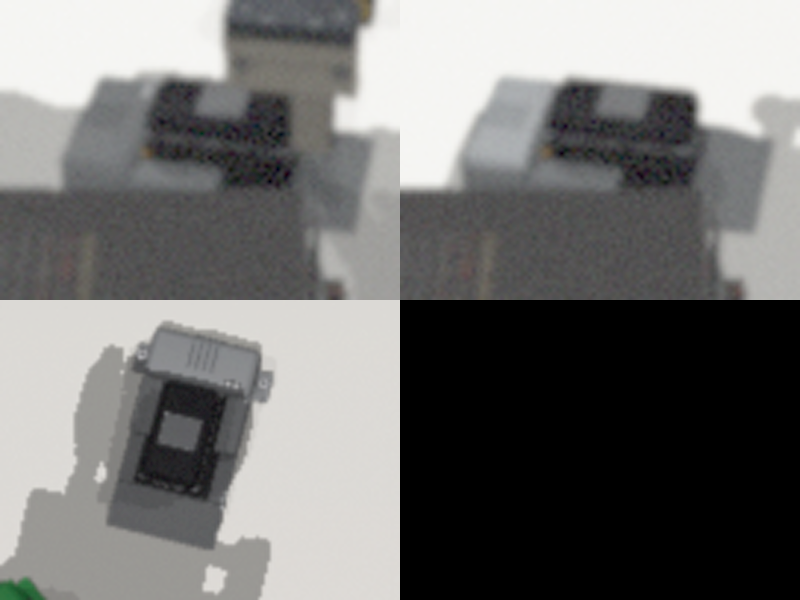

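```bash
python3 - <<'E'
from h import *
import pickle
C=FLAT
def lab(c,x0):
    u=proj(c,at(C,x0,0,.044))[0];x,y=int(u[0])-12,int(u[1])-12;g=up(c,x,y,24,24)
    for thr in range(45,110,5):
        n,_,st,ce=cv2.connectedComponentsWithStats((g>thr).astype(np.uint8))
        for i in range(1,n):
            p=(ce[i]+.5)/4-.5+[x,y]
            if 90<st[i,4]/16<190 and np.hypot(*(p-u))<6: print(thr,p,st[i,4]/16,loc(cast(c,p,.044),*C).round(4))
lab(pickle.load(open("top0.pkl","rb")),-.03);print();lab(pickle.load(open("top2.pkl","rb")),-.007)
E
```

```text
45 [212.55733707 195.58307389] 150.5625 [[-0.0298  0.0005]]
50 [212.55986219 195.54586563] 145.125 [[-0.0298  0.0005]]
55 [212.54958907 195.56125056] 140.6875 [[-0.0298  0.0005]]
60 [212.56005747 195.56063218] 135.9375 [[-0.0298  0.0005]]
65 [212.53834614 195.556229  ] 130.1875 [[-0.0298  0.0006]]
70 [212.5519649  195.57260257] 126.4375 [[-0.0298  0.0005]]
75 [212.54780564 195.54976489] 119.625 [[-0.0298  0.0005]]
80 [212.54919267 195.59954844] 114.1875 [[-0.0299  0.0005]]
85 [212.54843009 195.56901659] 105.5 [[-0.0298  0.0005]]

45 [215.55450501 184.34079533] 112.375 [[-0.0043  0.0001]]
```

```bash
python3 - <<'E'
from workcell import bot
from h import *
import pickle
print(lf(bot,FLAT))
p=np.array(bot.current_ee_pos()); bot.line_to(np.r_[p[:2],.25],max_speed=.2)
bot.set_joints([.92,.158,1.597,0,1.386,-.21])
c=bot.read_camera("top");c0=pickle.load(open("top0.pkl","rb"))
for n,lo,hi in(("red",(0,0,90),(60,60,255)),("green",(0,80,0),(110,255,90))):
    print(n,[cv2.minAreaRect(max(cv2.findContours(cv2.inRange(k["pixels"],lo,hi),0,2)[0],key=len))[::2] for k in(c0,c)])
cv2.imwrite("pics/final.png",c["pixels"])
d=cv2.absdiff(c["pixels"],c0["pixels"]).max(2)
print("mug diff",np.percentile(d[110:165,360:415],99),"caliper",np.percentile(d[95:130,200:300],99),bot.current_clock())
E
```

```text
[-0.4 -0.2 -0. ]
red [((233.66055297851562, 278.5967712402344), 46.33222579956055), ((233.64866638183594, 278.6081237792969), 46.33222579956055)]
green [((211.5, 17.5), 90.0), ((200.0, 17.5), 90.0)]
mug diff 4.0 caliper 4.0 25.5333
```

View pics/final.png

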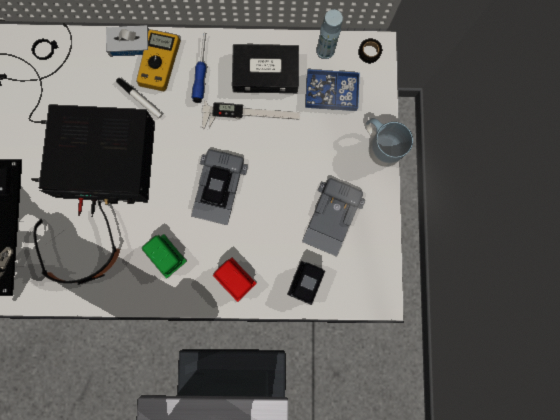

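The final view shows the tall pack upright at (307,282), clear of its charger and of the bench edge. The flat pack is against its housing at (216,186), and nothing else has moved. I'll check the flat pack's seat once more in this even light, then hand in.

```bash
python3 - <<'E'
from workcell import bot
from h import *
import pickle
c=pickle.load(open("top0.pkl","rb"));c["pixels"]=cv2.imread("pics/final.png")
u=np.array([215.5,184.3]);g=up(c,203,172,24,24);r=[]
for thr in range(50,90,5):
    n,_,st,ce=cv2.connectedComponentsWithStats((g>thr).astype(np.uint8))
    for i in range(1,n):
        p=(ce[i]+.5)/4-.5+[203,172]
        if 90<st[i,4]/16<190 and np.hypot(*(p-u))<4: r.append(loc(cast(c,p,.044),*FLAT)[0])
print(np.round(r,4))
if r and abs(np.median(r,0)[0]+.005)<.0015: print(bot.job_done())
E
```

```text
[[-0.0041  0.    ]
 [-0.0041 -0.    ]
 [-0.0041  0.    ]
 [-0.0041  0.0001]
 [-0.0041  0.    ]
 [-0.0041  0.0001]
 [-0.0042  0.0001]
 [-0.0041  0.0001]]
the job is handed in; nothing more can be done
None
```

The job is handed in: the tall pack stands upright on the bench about 35 mm clear of its charger, and the flat pack is pushed against its stop (moved about 25 mm, held at 20 N; click inferred, not sensed). The mug, caliper and look-alikes were not moved.

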